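Find the loose-capped jar in the plaster workshop's rack

ROBOT

A 6-joint arm with a two-finger parallel gripper is mounted at the origin on the work surface. World frame = base frame: x ahead of the robot, y to its left, z up, the work surface at z = 0. Lengths are in m, angles in rad, forces in N, time in s.
With the tool pointing down it reaches from about 0.275 to 0.875 m from the base axis. Payload 12.5 kg.
Tool frame: the origin (TCP) lies on the centre line of the jaws, within the pads' length; the fingertips stand r.finger_overhang ahead of it and the grasp point (between the pads) lies 3 mm ahead of it (r.finger_overhang is the distance from the TCP to the fingertips, in m); z points along the fingers, y is the direction in which the jaws open and shut (so a half turn about z gives the same grasp; the last joint's range is limited). The gripper opens to 85 mm and grips with 20 to 120 N. Pads are 22 mm wide; open, the fingers measure 114 mm over their backs; the gripper's body (76 mm by 85 mm) begins 54 mm behind the grasp point. The pads swing forward as they close: fully open they stand 13 mm farther back than shut.
Start: joints at [1.134, 0.351, 1.652, -0, 1.139, -0.085], TCP at [0.189, 0.516, 0.253] pointing down, gripper open.
Joint ranges: [-2.75, 2.75], [-0.79, 2.1], [0.01, 2.65], [-1.57, 4.71], [0.07, 3.14], [-2.87, 2.87]. Speed limits (rad/s): [2.22, 2.22, 2.79, 3.14, 3.14, 3.14].

INTERFACE

Orientations are given as a unit quaternion [x, y, z, w].
In Python, from cell import r, optics gives the robot as it stands. The module is installed in compiled form; this text tells all that it offers. Calls block until the motion is done:
- r.move_to(position, orientation): joint-space move of the TCP to a pose.
- r.move_linear(position, rot=None, vel=0.15): straight line of the TCP; rot=None keeps the orientation; vel is the mean speed in m/s.
- r.set_joints(angles): joint-space move.
- r.set_gripper(opening, squeeze=None): opening from 0.0 (shut) to 1.0 (fully open); squeeze is the grip in N (None keeps the last); returns when the fingers have stopped.
- r.sleep(seconds).
- r.inverse_kinematics(position, orientation): joint angles nearest the present ones, or None.
- optics.get_image(name): name is "scene" or "top" or "wrist"; returns a dict with "pixels" (400x640x3 uint8, red, green, blue), "depth" (400x640 float32, m along the optical axis (not along the pixel's ray), 0 where there is no reading), "fx", "fy", "cx", "cy" (pixels), "camera_from_world" (4x4, takes a point from world to camera coordinates); the wrist camera has in their place "mount" (4x4, takes a point from camera to tool coordinates, whose origin is the TCP and whose axes are the flange's). Camera axes: x right, y down, z forward; pixel columns grow to the right and rows downward; lengths in m; the calibration is good to about 2 mm. A picture is of the moment at which its call begins: read the wrist's pose just before it.
A pose or a line that the arm cannot do raises r.PlanningError and nothing moves.
- r.hand_in(): hands the job in, once; it reports no verdict.
Readings, each from a call of its own:
- r.current_t(): time.
- r.current_q(): joint angles.
- r.current_qvel(): joint speeds.
- r.current_effort(): joint torques, N m.
- r.current_tool_pos(): TCP position.
- r.current_ee_rot(): TCP orientation.
- r.current_contact_force(): force on the tool from outside, world axes, zero at the start.
- r.current_torque(): the same for the moment, N m.
- r.current_opening(): opening from 0.0 (shut) to 1.0 (fully open).
Only numpy, scipy, OpenCV 4.12 (cv2) and the standard library are available. Lean on these libraries where they do the work, as an engineer would, in place of code of your own. Each camera call takes 0.05 s, during which the arm holds its last target. There are 200 camera calls.

TASK

One of the two square jars in the rack was never screwed tight. Test-twist their caps clockwise, by about an eighth of a turn, until you find the one that turns; then lift that jar by its cap and set it down gently, upright, in the low, open, empty white carton, letting go only once it stands. Leave the tight-capped jar standing in its place in the rack.

Things in the scene. Friction and masses are not known exactly. Their poses are not given: they have to be found in the camera images.
- jar_a_mid (a point): Square white plastic jar A, 60 x 60 mm, 106 mm tall, about 0.36 kg, with a round ribbed grey screw cap 44 mm in diameter. The point is on its axis half-way up, 53 mm over its underside; z up, x and y along its sides. The cap spans 27 to 53 mm above the point, the body's shoulder is 17 mm above it: pinch the cap 40 to 45 mm above the point. Looks the same as jar B; one of the two is loose.
- jar_b_mid (a point): Square jar B, in every size like jar A. Both stand in square wells (39 mm deep, 2 mm of play all round, 100 mm apart) of one fixed plywood rack 90 x 300 x 45 mm, which stops the jar bodies turning; lift a jar straight up over 45 mm to clear it. A round tin 60 mm tall stands in the rack's third well.
- cap_a (a joint): Angle of jar A's cap on its jar, rad, growing clockwise seen from above; 0 to 0.1 at the start. A white ridge across the cap turns with it. A loose cap turns with 0.06 N m, up to a stop at 1.6, stays where left and still carries its jar when lifted; it counts as test-twisted from 0.4 on. A tight cap holds 4 N m: fingers twisting it slip round it.
- cap_b (a joint): Angle of jar B's cap on its jar, rad; the same as for jar A.
- carton_in (a point): Low open tray of plain white card, empty, fixed to the table: 210 x 190 mm outside (x, y), walls 5 mm thick, rims 45 mm above the table. The point is the centre of its inner floor, 5 mm above the table; z up, x along its 210 mm side.
There are look-alikes about, which are no part of the job. What is shaped like the part that bears jar_a_mid but green or yellow is not meant.

How it is judged:
By the outcome, as a careful person would: the job done as asked, in the order asked, and still so for the second after the job is handed in, with the robot touching nothing.
It also fails if it takes over 58 s, if anything falls off the work surface, if the arm or the gripper's body presses on something with over 40 N, if the wrist force passes 120 N, or if a joint passes its speed limit or range.

## Working session

There is one attempt and no reset: what is moved stays moved. The work goes in short steps, each a Python script; the robot and the scene stay as the last script left them, time stands still between calls to the robot, and variables do not carry over. Pictures are saved under pics/ and viewed, about 8 in all and at most 12, crops included, and the job is handed in when it is done.

```bash
mkdir -p pics
cat > h.py <<'E'
import numpy as np, cv2, pickle
from cell import r, optics
def grab(n,tag):
    d=optics.get_image(n); cv2.imwrite(f'pics/{tag}.png',d['pixels'][:,:,::-1]); pickle.dump(d,open(f'pics/{tag}.pkl','wb')); return d
def world(d,u,v,z=None):
    T=np.linalg.inv(d['camera_from_world']); ray=np.array([(u-d['cx'])/d['fx'],(v-d['cy'])/d['fy'],1])
    o=T[:3,3]; w=T[:3,:3]@ray
    if z is None: return o+w*d['depth'][int(v),int(u)]
    return o+w*(z-o[2])/w[2]
E
python3 - <<'E'
from h import *
a=grab('scene','s1');b=grab('top','t1')
print(r.current_ee_rot(),r.finger_overhang,r.current_t(),r.current_opening())
E
```

```text
[ 1.74982057e-01  9.84571489e-01 -4.96814449e-04 -1.23818378e-04] 0.022 0.1 1.001232845084263
```

View pics/s1.png

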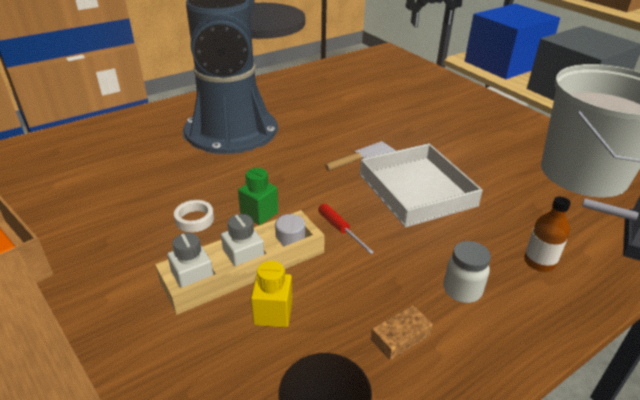

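View pics/t1.png

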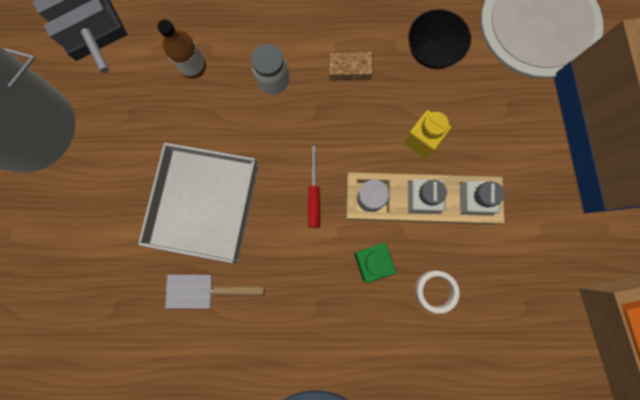

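The two white jars with grey caps in the rack are at top-image pixels (432,193) and (488,195). The tin is at (373,195) and the white carton at (200,203). Look-alikes are the green jar (376,262), the yellow jar (430,130), and a round white jar outside the rack (270,68). Next I'll measure by depth and take one enlarged crop.

Run:
```python
from h import *
d=pickle.load(open('pics/t1.pkl','rb'))
T=np.linalg.inv(d['camera_from_world']);v,u=np.mgrid[:400,:640];z=d['depth']
P=np.stack([(u-d['cx'])/d['fx']*z,(v-d['cy'])/d['fy']*z,z],-1)@T[:3,:3].T+T[:3,3]
print('cam',T[:3,3])
for n,(u0,u1,v0,v1) in dict(B1=(405,458,172,220),B2=(458,512,172,220),yel=(400,455,105,160),grn=(350,400,240,285)).items():
    Q=P[v0:v1,u0:u1].reshape(-1,3); zm=np.percentile(Q[:,2],98); S=Q[abs(Q[:,2]-zm)<.006]
    c,rad=cv2.minEnclosingCircle(S[:,:2].astype(np.float32)); print(n,zm,c,rad,S.mean(0),len(S))
for n,uv in dict(rack=[(348,174),(504,178),(504,222),(347,220)]).items():
    for p in uv: print(n,world(d,*p,.045))
C=P[140:268,135:262].reshape(-1,3); S=C[abs(C[:,2]-.045)<.008]
print('carton rim',cv2.minAreaRect(S[:,:2].astype(np.float32)),len(S))
S=C[abs(C[:,2]-.005)<.004];print('floor',np.median(S,0),len(S))
for p in [(164,145),(256,158),(236,262),(140,244)]: print(world(d,*p,.045))
cv2.imwrite('pics/c1.png',cv2.resize(d['pixels'][160:235,340:515,::-1],None,fx=4,fy=4,interpolation=cv2.INTER_CUBIC))
```

```text
cam [ 0.38151767 -0.02385401  0.75624212]
B1 0.11348323125849644 (0.4898178279399872, -0.2169877588748932) 0.022978004068136215 [ 0.48926531 -0.21636904  0.11170391] 488
B2 0.11345619763444606 (0.48475995659828186, -0.31667596101760864) 0.02298971451818943 [ 0.48482727 -0.31574656  0.11152978] 503
yel 0.10750177500221611 (0.6173999309539795, -0.22902627289295197) 0.02237088978290558 [ 0.61685333 -0.22919306  0.10579267] 441
grn 0.10758707073479423 (0.3660820722579956, -0.11600945144891739) 0.02297370135784149 [ 0.36572421 -0.11565481  0.10554087] 515
rack [ 0.53755272 -0.06955772  0.045     ]
rack [ 0.52481774 -0.37228563  0.045     ]
rack [ 0.43915247 -0.36484743  0.045     ]
rack [ 0.44670087 -0.0655229   0.045     ]
carton rim ((0.48847782611846924, 0.22838550806045532), (0.1912187784910202, 0.21049772202968597), 78.75643920898438) 1278
floor [0.48764574 0.23387028 0.00455805] 8861
[0.6033606  0.30053858 0.045     ]
[0.57311189 0.1131313  0.045     ]
[0.36869827 0.14854783 0.045     ]
[0.40494466 0.33702947 0.045     ]
```

View pics/c1.png

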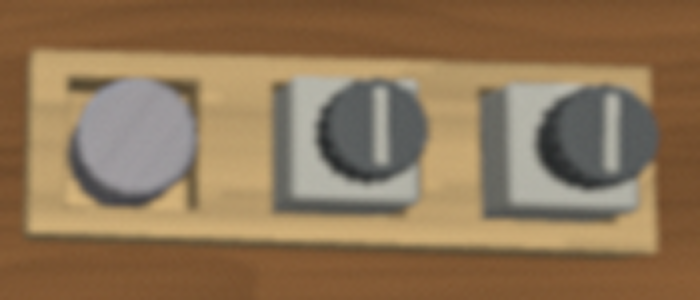

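The crop shows two grey-capped white jars. Both are in the rack with their ridges across it, at crop (370,130) and (600,135), so world (0.490,-0.217) and (0.485,-0.316). The caps in the rack are what the description means; the green and yellow jars don't fit. I'll test-twist the first one.

```bash
cat >> h.py <<'E'
def quat(deg):
    t=np.radians(deg)/2; return [np.cos(t),np.sin(t),0,0]
J={1:np.array([.4895,-.2167]),2:np.array([.4848,-.3162])}
def test(k,yaw=107,tw=45):
    x,y=J[k]
    r.move_to([x,y,.22],quat(yaw)); grab('wrist',f'w{k}a')
    r.set_gripper(.85,25)
    r.move_linear([x,y,.105],vel=.1); print('F down',np.round(r.current_contact_force(),1))
    r.set_gripper(0.,30); print('open',r.current_opening(),'F',np.round(r.current_contact_force(),1),'M',np.round(r.current_torque(),3))
    q=np.array(r.current_q()); 
    for f in (1,2,3):
        q2=r.inverse_kinematics([x,y,.105],quat(yaw-tw*f/3)); r.set_joints(q2)
        print('M',np.round(r.current_torque(),3),'F',np.round(r.current_contact_force(),1),'dq',np.round(np.array(r.current_q())-q,2))
    print('t',r.current_t(),'open',r.current_opening())
E
python3 - <<'E'
from h import *
for k in J:
  for yw in (107,62,-73,-118): print(k,yw,np.round(r.inverse_kinematics([*J[k],.105],quat(yw)),2))
test(1)
E
```

```text
1 107 [-0.5   0.53  1.81 -0.    0.81 -0.8 ]
1 62 [-0.5   0.53  1.81 -0.    0.81 -0.02]
1 -73 [-0.5   0.53  1.81 -0.    0.81  2.34]Traceback (most recent call last):
  File "<stdin>", line 3, in <module>
    return _wrapfunc(a, 'round', decimals=decimals, out=out)
    return _wrapit(obj, method, *args, **kwds)
    result = getattr(arr, method)(*args, **kwds)
TypeError: unsupported operand type(s) for *: 'NoneType' and 'float'
```

Run:
```python
from h import *
test(1)
```

```text
F down [-0.7 -0.5  0.7]
open 0.5044823219375952 F [-0.8  1.4  6.4] M [ 0.141  0.079 -0.053]
M [ 0.161  0.243 -0.031] F [-0.8  0.9  7. ] dq [-0.   -0.    0.   -0.    0.    0.26]
M [ 0.188  0.317 -0.068] F [-2.1  0.5  7.1] dq [-0.   -0.    0.   -0.    0.    0.52]
M [ 0.219  0.499 -0.042] F [-3.   0.8  7.5] dq [-0.   -0.    0.   -0.    0.    0.79]
t 5.975 open 0.5105213313037099
```

The moment stayed near 0.05 N m, which suggests a loose cap. I'll check the ridge before and after.

Run:
```python
from h import *
r.set_gripper(.85); x,y=J[1]
r.move_linear([x,y,.22],vel=.15); r.move_to([x,y,.22],quat(107)); b=grab('wrist','w1b')
a=cv2.imread('pics/w1a.png');b=cv2.imread('pics/w1b.png')
cv2.imwrite('pics/cmp1.png',np.vstack([a,b])[:, :] if 0 else cv2.resize(np.hstack([a,b]),(800,250),interpolation=cv2.INTER_AREA))
print(r.current_t())
```

```text
8.1167
```

View pics/cmp1.png

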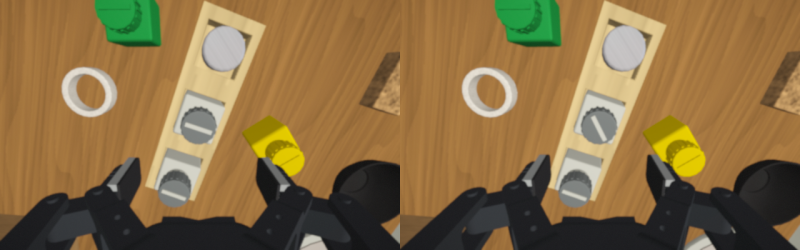

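The left half is before and the right half after. The middle jar's ridge, at (198,125) and then (600,125), turned about 45° clockwise while its body stayed put. Its neighbour's ridge at (175,188) did not move. The middle jar is the loose one, so I'll lift it and place it.

Run:
```python
from h import *
x,y=J[1]; C=np.array([.488,.228])
r.move_to([x,y,.16],quat(87)); r.move_linear([x,y,.105],vel=.1)
r.set_gripper(0.,60); print('open',r.current_opening(),np.round(r.current_contact_force(),1))
r.move_linear([x,y,.165],vel=.06); r.move_linear([x,y,.25],vel=.15); r.sleep(.2)
print('lift open',r.current_opening(),np.round(r.current_contact_force(),1),r.current_t())
# via points (avoid fast swing)
r.move_linear([*C,.25],rot=quat(79.5),vel=.2); r.sleep(.3)
grab('scene','s2'); grab('top','t2')
print(np.round(r.current_contact_force(),1),r.current_tool_pos(),r.current_t(),r.current_opening())
```

```text
open 0.4986157250931709 [-1.5  1.1  7.1]
lift open 0.4965850073194574 [ 0.1 -0.8 -3.5] 11.6833
[-0.2 -0.1 -2.7] [0.48800286 0.22792007 0.25000356] 14.4583 0.49807445478781276
```

View pics/s2.png

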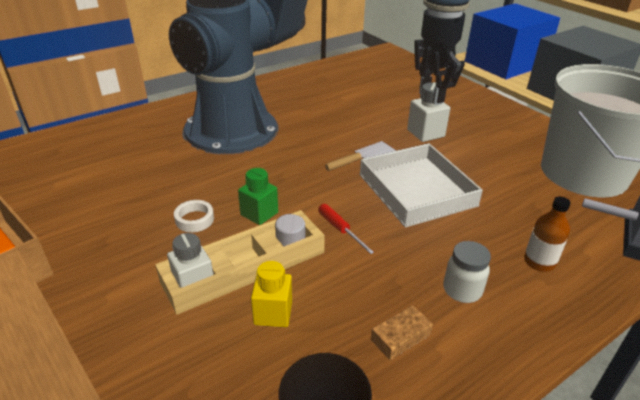

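The scene shows the jar hanging upright at (429,118) and the other jar still standing in the rack at (190,260). I'll lower it slowly until it makes contact.

Run:
```python
from h import *
C=np.array([.488,.228])
d=pickle.load(open('pics/s2.pkl','rb'))
p=d['camera_from_world']@np.array([*C,.151,1]);print('expected jar bottom px',d['fx']*p[0]/p[2]+d['cx'],d['fy']*p[1]/p[2]+d['cy'])
r.move_linear([*C,.115],vel=.12); r.sleep(.2); f0=r.current_contact_force()[2]
z=.115
while z>.099:
    z-=.001; r.move_linear([*C,z],vel=.02); f=r.current_contact_force()[2]-f0
    if f>2.5: break
print('z',z,'f',f,r.current_t())
r.set_gripper(.6); r.set_gripper(.85)
r.move_linear([*C,.25],vel=.12)
r.move_linear([.36,.1,.3],vel=.2); r.sleep(.3)
grab('top','t3');s=grab('scene','s3')
a=cv2.imread('pics/t3.png'); b=cv2.resize(cv2.imread('pics/s3.png')[110:310,150:490],(800,471))
cv2.imwrite('pics/s3c.png',b); print(r.current_t(),np.round(r.current_contact_force(),1))
```

```text
expected jar bottom px 424.8014604234181 132.11094905208273
z 0.104 f 12.92264498250545 18.6833
22.1333 [-0.1 -0.1  0.9]
```

View pics/s3c.png

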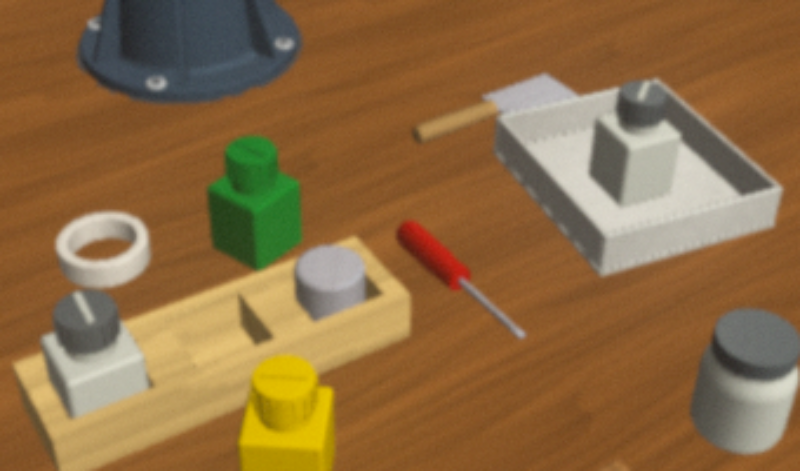

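View pics/t3.png

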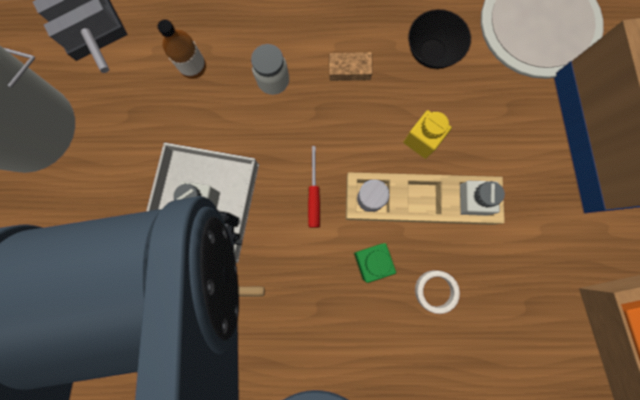

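The jar stands upright inside the carton, at crop (635,150). The tight-capped jar is untouched in its well at (95,350), and the arm is clear of everything.

```bash
python3 -c "
from h import *
r.hand_in()"
```

```text
the job is handed in; nothing more can be done
```

The loose-capped jar now stands upright in the white carton, and I handed the job in at about 22 s of robot time.

- **Finding the loose cap:** I twisted the cap of the middle jar in the rack 45° clockwise. The moment stayed at about 0.05 N m. Wrist pictures from before and after showed its ridge turned about 45° while the jar body stayed still. I took that as the loose one and did not twist the other cap.
- **Placing the jar:** I lifted it by the cap, carried it over and lowered it in 1 mm steps. I let go at a contact force of about 13 N. That was above the 2.5 N at which I meant to stop, because the force rose within one step.
- **Last checks:** The scene picture shows the jar upright inside the carton, and the other jar still in its well in the rack. In the last overhead picture the arm hides part of the carton, so the scene picture is the evidence for the placement. The force on the tool was near zero, so the robot was touching nothing. No check failed.

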